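# Set a microscope filter carousel back one notch

### The job

The filter carousel has been indexed one place too far. Push the ratchet pawl's thumb tab over with a fingertip so that the pawl lifts off the toothed wheel and stays up, push the wheel backward (anticlockwise seen from above) by one of its finger pins until it has gone back exactly one notch, then tip the pawl back down so that its nose sits fully home in the next notch. Push lightly with the fingers, gripping and forcing nothing, and leave the vials, bottle and other loose things where they stand.

Things in the scene. Friction and masses are not known exactly. Their poses are not given: they have to be found in the camera images.
- indexer: Fixed base of the carousel: a square steel plate 270 x 270 mm, top at 20 mm. Origin: on the table, under the wheel's axis; z up. All positions below called 'base frame' are in this frame, mm.
- hub (a point): On the axis of the horizontal grey toothed wheel, level with its disc's top (36 mm above the table). Disc 220 mm diameter; hub 40 mm diameter, top 58 mm. 12 steel saw teeth, 12 mm high, stand on the rim 88 to 110 mm from the axis, steep faces to the anticlockwise side (seen from above), gaps 24 mm long between them. One notch = one tooth = 30 degrees.
- wheel (a joint): Wheel angle (rad), growing backward = anticlockwise from above. 0: a tooth's steep face touches the pawl's nose; a lowered pawl blocks values above 0 but leaves 0.16 of free play below, where the wheel starts. One notch is 0.5236: one notch back, the nose drops fully home for values 0.37 to 0.52, best 0.44. Some friction (2 N at a pin); it stays where it is left.
- pin (a point): Centre of the top of one of the wheel's 6 equal upright steel finger pins: 10 mm diameter, from 36 to 86 mm above the table, 62 mm from the axis, 60 degrees apart. They turn with the wheel; at wheel value 0 this one is 15 degrees anticlockwise of the base frame's x axis.
- pawl (a joint): Angle of the dark steel L-shaped pawl (rad): 0 = down, nose in a notch; it grows as the nose lifts and the tab swings over to the base frame's +y, up to a stop at 1.35. It swings in the plane x = 99 mm of the base frame. Gravity keeps it at either end; it topples past about 0.75 (under 2 N at the tab).
- pivot (a point): The pawl's pivot, at (99, 55, 58) in the base frame, shaft along the base frame's x. Its post stands at x 113 to 123, y 46 to 64, top 66 mm above the table.
- tab_top (a point): Middle of the top end of the pawl's thumb tab: 51 mm from the pivot, 16 mm wide along x, 6 mm thick (its last 14 mm 18 mm wide, 10 mm thick). Pawl down: upright above the pivot. Pawl lifted: it lies out to the base frame's +y, 13 degrees above level.
- pawl_arm (a point): Middle of the pawl's arm, 27.5 mm from the pivot; the arm is 55 mm long, 12 mm wide, 8 mm thick. Pawl down: level, running from the pivot to the base frame's -y. Pawl lifted: nearly upright, leaning 13 degrees to -y; pushing it toward -y tips the pawl back down.
- nose (a point): Middle of the lower end of the pawl's nose (8 mm long, 12 mm wide) at the end of its arm; with the pawl down it is 38 mm above the table.
- rest (a point): Top of the small fixed post, 60 mm above the table, over which the lifted pawl's tab comes to lie.
- vial_a: Bystander, to be left alone: capped glass specimen vial, 23 mm diameter, 46 mm tall, standing on a corner of the indexer's base plate. Origin at the centre of its underside.
- vial_b: Bystander, to be left alone: capped glass specimen vial like the other, 46 mm tall, standing on another corner of the base plate. Origin at the centre of its underside.
- oil: Bystander, to be left alone: small amber bottle, 30 mm diameter, 70 mm tall, standing on a corner of the base plate. Origin at the centre of its underside.
- slide_box: Bystander, to be left alone: closed slide box 87 x 37 x 30 mm on the table to the right of the indexer. Origin at the centre of its underside.
- dish: Bystander, to be left alone: clear covered dish, 64 mm diameter, 15 mm tall, on the table to the left of the indexer. Origin at the centre of its underside.
- driver: Bystander, to be left alone: screwdriver, 160 mm long, lying on the table to the right. Origin at the middle of its underside, handle to its -x.
- beaker: Bystander, to be left alone: open glass beaker, 70 mm diameter, 85 mm tall, on the table to the left. Origin at the centre of its underside.

How it is judged (in metres and radians):
On the way, in this order (a step that is already met when the one before it is completed fails the run):
1. the pawl is tipped up off the wheel and stays up (joint above 1.15), the wheel not yet turned back (value of joint pawl above 1.15 rad and value of joint wheel below 0.08 rad), for 0.2 s.
2. with the pawl still up, the wheel is one notch back (0.33 to 0.56) (value of joint wheel between 0.33 and 0.56 rad and value of joint pawl above 1 rad), for 0.2 s.
At the end, for the whole second after the job is handed in: The pawl is fully down again (within 0.05 rad of its lower stop), the wheel is exactly one notch back (wheel value 0.33 to 0.56 rad) and at rest (value of joint wheel between 0.33 and 0.56 rad and value of joint pawl below 0.05 rad and velocity of joint wheel between -0.05 and 0.05 rad/s); the robot touches nothing.
It fails at once if a vial on the base plate is pushed, knocked over, lifted or carried (moved more than 15 mm) (distance of any of vial_a, vial_b from where it was at the start of the episode above 0.015 m).
It fails at once if the bottle, slide box, dish, screwdriver or beaker is pushed, knocked over, lifted or carried (moved more than 15 mm) (distance of any of beaker, dish, driver, oil, slide_box from where it was at the start of the episode above 0.015 m).
It fails at once if the mechanism is gripped hard or forced: the fingers press on the indexer, its wheel or pawl with over 30 N (contact force between the fingers and indexer above 30 N).
It also fails if it takes over 64 s, if anything falls off the work surface, if the arm or the gripper's body presses on something with over 40 N, if the wrist force passes 120 N, or if a joint passes its speed limit or range.

### The arm

A 6-joint arm with a two-finger parallel gripper is mounted at the origin on the work surface. World frame = base frame: x ahead of the robot, y to its left, z up, the work surface at z = 0. Lengths are in mm, angles in degrees, forces in N, time in s.
With the tool pointing down it reaches from about 350 to 850 mm from the base axis. Payload 8.1 kg.
Tool frame: the origin (TCP) lies between the finger pads; the fingertips stand 22 mm ahead of it and the grasp point (between the pads) lies 3 mm ahead of it (r.nose_length is the z of the fingertips in the tool frame, in mm); z points along the fingers, x is the direction in which the jaws open and shut, and the axes are right-handed (so a half turn about z gives the same grasp; the last joint's range is limited). The gripper opens to 85 mm and grips with 20 to 120 N. Pads are 22 mm wide; open, the fingers measure 114 mm over their backs; the gripper's body (76 mm by 85 mm) begins 54 mm behind the grasp point. The pads swing forward as they close: fully open they stand 13 mm farther back than shut.
Start: joints at [59.393, 7.471, 85.268, -0, 87.261, -4.893], TCP at [260.311, 540.596, 253.292] pointing down, gripper open.
Joint ranges: [-169.43, 169.43], [-51.17, 129.36], [1.28, 143.12], [-76.62, 256.62], [0, 156.53], [-152.29, 152.29]. Speed limits (degrees/s): [136.94, 136.94, 159.86, 180, 180, 180].

### API

Orientations are given as [roll, pitch, yaw] about the fixed x, y, z axes, in that order (R = Rz(yaw) Ry(pitch) Rx(roll)).
In Python, from bench import r gives the robot as it stands.
- The arm moves only by the shell command python3 -m jog 'ROWS' [FORCE]. ROWS is JSON, a list of rows, each a list of 5 numbers: the shift along the tool's x, y, z in m, then the turn about the tool's z in degrees, then the opening in per cent of the stroke, from 0 (shut) to 100 (fully open). A call has 1 to 8 rows; each row is the pose to reach, as a shift and turn from the pose measured when the call began, along the tool's axes at that moment; what a row does not reach only later rows make up. A row lasts 1/10 s, in which the tool goes at most 50 mm and 8.59 degrees, less where a joint would pass 70% of its speed; a pose out of reach is approached as far as the arm can. A call with a gripper value outside its range is refused whole. The fingers move at their own pace and stop on an object; FORCE is the grip in N (left out, the last holds). Time passes only in rows, so rows that repeat a pose let the fingers close. It gives the time, the measured TCP pose, the force and the opening at its end, in the units of the state.
- r.sense(): the state, without advancing time (a new reading comes with each control period).
- r.snapshot(name): name is "side" or "top" or "wrist"; returns a dict with "image" (384x512x3 uint8, red, green, blue), "K" (3x3 intrinsics, pixels), "T" (4x4, takes a point from camera to world coordinates); the wrist camera has in their place "tool_from_camera" (4x4, takes a point from camera to tool coordinates, whose origin is the TCP and whose axes are the tool frame's). Camera axes: x right, y down, z forward; pixel columns grow to the right and rows downward; lengths in mm; the calibration is good to about 2 mm. A picture is of the moment at which its call begins: read the wrist's pose just before it. There is no depth.
- r.hand_in(): hands the job in, once; it reports no verdict.
Trained networks look in a picture, given as the dict that the camera call returned (one of the last four; its "shot" number tells which), for a name from the list of things; names that differ only in an ending like _2 or _b are one class to them, and where a whole thing is asked for, a point or a joint stands for the part that bears it (a point fixed in the world has none). Each returns a list of dicts, best first, with "conf" (0 to 1); they miss things now and then, are a little off and sometimes report something else, mostly with a low value. They report only what shows in the picture. A call takes as long as a camera call.
- r.search_frame(picture, label): "bbox" ([left, top, right, bottom] in pixels, round what is visible of it).
- r.pinpoint(picture, label): "uv" ([column, row] in pixels: a listed point, or the origin of a listed thing).
The state is a dict: "time": time; "joint_pos": joint angles; "qd": joint speeds; "joint_efforts": joint torques, N m; "tool_pos": TCP position; "tcp_rot": TCP orientation; "ft_force": force on the tool from outside, world axes, zero at the start; "wrist_torque": the same for the moment, N m; "finger_gap": finger opening in mm.
Only numpy, scipy, OpenCV 4.12 (cv2) and the standard library are available. Lean on these libraries where they do the work, as an engineer would, in place of code of your own. Each camera call takes 0.05 s, during which the arm holds its last target. There are 200 camera calls.

## Working session

There is one attempt and no reset: what is moved stays moved. The work goes in short steps, Python scripts to look and compute and a shell command to move; the robot and the scene stay as the last step left them, time stands still between calls to the robot, and variables do not carry over. Pictures are saved under pics/ and viewed, about 8 in all and at most 12, crops included, and the job is handed in when it is done.

```bash
mkdir -p pics; cat > h.py <<'E'
import numpy as np, cv2
from bench import r
def ray(p,uv):
    K=np.array(p["K"]);T=np.array(p["T"]);d=T[:3,:3]@np.linalg.inv(K)@[uv[0],uv[1],1];return T[:3,3],d
def atz(p,uv,z):
    o,d=ray(p,uv);return o+d*(z-o[2])/d[2]
def proj(p,X):
    K=np.array(p["K"]);T=np.array(p["T"]);c=T[:3,:3].T@(np.array(X)-T[:3,3]);u=K@c;return u[:2]/u[2]
def save(p,n,box=None,s=1):
    im=p["image"][:,:,::-1]
    if box: im=im[box[1]:box[3],box[0]:box[2]]
    cv2.imwrite("pics/"+n,cv2.resize(im,None,fx=s,fy=s,interpolation=cv2.INTER_CUBIC))
E
python3 - <<'E'
from h import *
s=r.sense();print(s);
for c in("top","side"):
    p=r.snapshot(c);save(p,c+"0.png",s=1.5)
    print(c,np.round(p["T"],2).tolist(),np.round(p["K"]).tolist())
    for l,z in [("hub",36),("pin",86),("pivot",58),("tab_top",109),("pawl_arm",58),("nose",38),("rest",60),("indexer",0),("vial_a",20),("oil",20),("slide_box",0),("dish",0),("driver",0),("beaker",0)]:
        for q in r.pinpoint(p,l)[:3]: print(c,l,round(q["conf"],2),np.round(q["uv"],1),np.round(atz(p,q["uv"],z),1))
E
```

```text
{'time': 0.0, 'joint_pos': array([ 5.93929637e+01,  7.51671256e+00,  8.53305532e+01, -1.40834761e-03,
        8.72598440e+01, -4.89386744e+00]), 'qd': array([-0.02759909,  0.00296485,  0.02318248,  0.04384376, -0.01137852,
        0.04324598]), 'joint_efforts': array([-1.37905565e-03, -5.69399750e+01, -5.00549912e+01, -4.51427641e-04,
        1.47195352e-02, -5.08418054e-05]), 'tool_pos': array([260.05405047, 540.14795712, 252.21544205]), 'tcp_rot': array([-1.79992264e+02,  1.06839298e-01,  6.42869070e+01]), 'ft_force': array([-0.11549108,  0.06091232,  0.53215215]), 'wrist_torque': array([-0.01048408, -0.03229223,  0.00476578]), 'finger_gap': 85.3211815020602}
top [[-0.02, -0.98, 0.21, 244.4], [-1.0, 0.02, -0.0, 21.06], [-0.0, -0.21, -0.98, 1596.76], [0.0, 0.0, 0.0, 1.0]] [[492.0, 0.0, 257.0], [0.0, 492.0, 190.0], [0.0, 0.0, 1.0]]
top hub 0.77 [294.7 209.3] [ 516.  -105.6   36. ]
top pin 0.97 [310.8 196.1] [ 548.2 -153.5   86. ]
top pin 0.61 [383.8 200.1] [ 530.6 -381.1   86. ]
top pivot 0.62 [321.3 175.7] [ 620.  -193.5   58. ]
top tab_top 0.67 [321.6 176.1] [ 606.3 -187.2  109. ]

[... 1341 characters left out ...]
4] [ 555.1 -204.4   38. ]
side rest 0.67 [278. 232.] [ 554.2 -134.8   60. ]
side rest 0.65 [312.3 233.2] [ 640. -175.   60.]
side indexer 0.86 [264.9 240.3] [ 527.9 -102.6    0. ]
side vial_a 0.7 [330.9 356.7] [ 531.7 -494.4   20. ]
side vial_a 0.46 [256.9 282. ] [ 449.4 -239.8   20. ]
side vial_a 0.45 [205.  230.7] [375.3 -18.6  20. ]
side oil 0.54 [266.7 198.1] [590.5  35.8  20. ]
side slide_box 0.6 [314.7 328.6] [ 535.4 -407.7    0. ]
side slide_box 0.36 [190.8 151.1] [439.6 371.7   0. ]
side dish 0.74 [186.8 149. ] [429.7 388.4   0. ]
side driver 0.74 [330.2 359.8] [ 533.  -492.7    0. ]
side beaker 0.97 [207.1 122.5] [542.7 512.8   0. ]
side beaker 0.73 [187.9 149.2] [433.  385.8  -0. ]
```

```bash
cat > fit.py <<'E'
from h import *
from scipy.optimize import least_squares
B={"hub":(0,0,36),"pivot":(99,55,58),"tab_top":(99,55,109),"pawl_arm":(99,27.5,58),"nose":(99,0,38),"indexer":(0,0,0),"rest":(99,92,60)}
obs=[]
for c in("top","side"):
    p=r.snapshot(c)
    for l in B:
        for q in r.pinpoint(p,l)[:3]: obs.append((p,l,np.array(q["uv"]),c))
def W(v,b):
    a=v[2];return np.array([v[0]+np.cos(a)*b[0]-np.sin(a)*b[1],v[1]+np.sin(a)*b[0]+np.cos(a)*b[1],b[2]])
def res(v): return np.concatenate([proj(p,W(v,B[l]))-uv for p,l,uv,c in obs])
f=least_squares(res,[517,-107,-1.2],loss="cauchy",f_scale=1.)
print(f.x[:2],np.degrees(f.x[2]))
for (p,l,uv,c),e in zip(obs,f.fun.reshape(-1,2) if 0 else res(f.x).reshape(-1,2)): print(c,l,e.round(1))
np.save("fit.npy",f.x)
p=r.snapshot("side");save(p,"sidec.png",(170,170,370,310),4)
p=r.snapshot("top");save(p,"topc.png",(220,130,380,280),4)
E
python3 fit.py
```

```text
[ 520.30688364 -108.04580679] -71.37935516472791
top hub [ 0.5 -0.2]
top pivot [0.2 5. ]
top pivot [-92.6 -21.6]
top pivot [ 28.2 -30.3]
top tab_top [-3.9  0.5]
top pawl_arm [-0.1 -9.6]
top pawl_arm [-5.2 14.4]
top pawl_arm [-1.1 -2.2]
top nose [ 1.5 -0.8]
top indexer [0.9 0.4]
top rest [0.3 1.8]
top rest [ 21.  -38.8]
side hub [ 1.2 -0.9]
side pivot [0.2 1.3]
side pivot [31.4 41.5]
side tab_top [2.1 1.6]
side pawl_arm [-1.4 -1.3]
side nose [-1.8 -1.1]
side nose [18.3 53.4]
side indexer [ 2.2 -1.5]
side indexer [-2.9  8. ]
side indexer [-37.9   1.7]
side rest [-0.5 -1.4]
```

View pics/sidec.png

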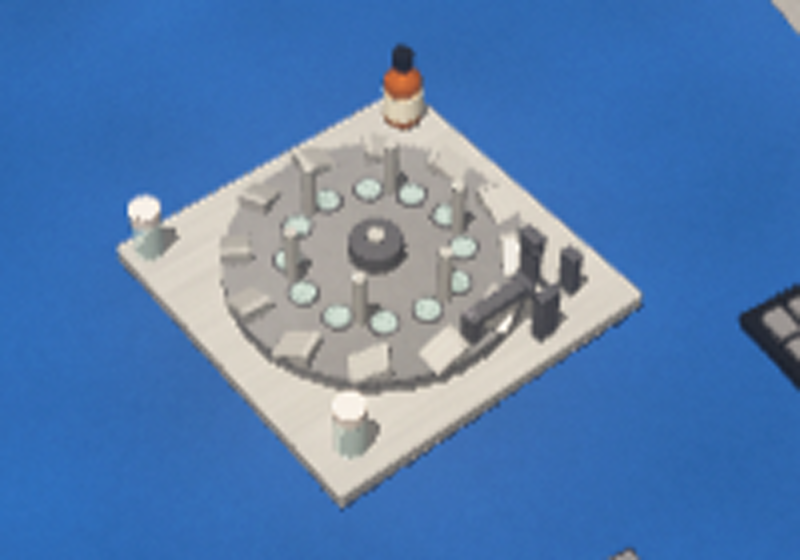

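View pics/topc.png

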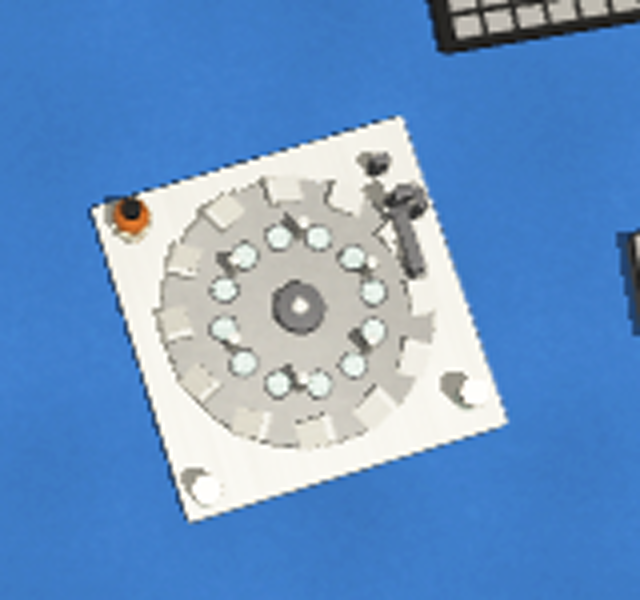

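Both crops show the whole mechanism. The pawl is down at about (325,177) in the top picture, the rest post is beyond it, the bottle is at the left corner and the vials are at the two near corners. I'll refine the pose from the plate corners, which are sharp in the top view at z = 20.

```bash
python3 - <<'E'
from h import *
p=r.snapshot("top")
im=p["image"][:,:,::-1].astype(int)
# plate contour: not blue
m=((im[:,:,0]-im[:,:,2])<40).astype(np.uint8); n,lab,st,_=cv2.connectedComponentsWithStats(m)
k=lab[207,295]; mm=(lab==k).astype(np.uint8)
c=max(cv2.findContours(mm,0,2)[0],key=cv2.contourArea)[:,0,:].astype(float)
hull=cv2.convexHull(c.astype(np.float32))
box=cv2.boxPoints(cv2.minAreaRect(hull));print(box)
C=np.array([[243.3,181.7],[320.8,159.2],[346.8,235.7],[267,260.3]])
for Q in(C,box):
    P=np.array([atz(p,u,20)[:2] for u in Q]);print(P.round(1),P.mean(0).round(1))
    e=np.roll(P,-1,0)-P;print(np.linalg.norm(e,axis=1).round(1),np.degrees(np.arctan2(e[:,1],e[:,0])).round(1))
print(atz(p,(294.75,206.75),58))
v=np.load("fit.npy");rel=np.array([548.2,-153.5])-v[:2];print(np.hypot(*rel),np.degrees(np.arctan2(rel[1],rel[0])-v[2]))
for q in r.search_frame(p,"pin")[:8]:print(q)
E
```

```text
[[242.04231 181.46962]
 [321.71368 156.74403]
 [346.1855  235.59761]
 [266.5141  260.32318]]
[[ 614.4   58.7]
 [ 685.7 -199.8]
 [ 429.3 -271.1]
 [ 356.2  -12.8]] [ 521.4 -106.2]
[268.2 266.2 268.4 267.9] [ -74.6 -164.5  105.8   15.5]
[[ 615.2   62.8]
 [ 694.1 -203.3]
 [ 429.6 -269.1]
 [ 356.1  -11.2]] [ 523.8 -105.2]
[277.6 272.6 268.2 269.5] [ -73.5 -166.   105.9   16. ]
[ 520.36767892 -104.29753247   58.        ]
53.33019426833812 12.91485264531055
{'bbox': [260.3, 174.0, 331.5, 242.9], 'conf': 0.9}
```

```bash
cat > go.py <<'E'
# usage: go.py bx by tipz -> rows needed in tool axes (base-frame target of finger centre)
import sys;from h import *
from scipy.spatial.transform import Rotation as R
H=np.array([521,-106.]);a=np.radians(-74.4);bx=np.array([np.cos(a),np.sin(a)]);by=np.array([-bx[1],bx[0]])
s=r.sense();p=s["tool_pos"];Rm=R.from_euler("xyz",s["tcp_rot"],degrees=True).as_matrix()
d=p[:2]-H;print("t",round(s["time"],2),"base xy",(d@bx).round(1),(d@by).round(1),"tipz",round(p[2]-r.nose_length,1),"yaw",s["tcp_rot"].round(2),"F",s["ft_force"].round(1),"gap",round(s["finger_gap"],1))
if len(sys.argv)>3:
    X,Y,Z=map(float,sys.argv[1:4]);w=H+X*bx+Y*by
    print("shift m",(Rm.T@(np.array([*w,Z+r.nose_length])-p)/1000).round(4),"turn",round(s["tcp_rot"][2]-15.6,2))
E
python3 -m jog '[[-0.527,0.6,0,48.7,0],[-0.527,0.6,0,48.7,0],[-0.527,0.6,0,48.7,0],[-0.527,0.6,0,48.7,0],[-0.527,0.6,0,48.7,0],[-0.527,0.6,0,48.7,0],[-0.527,0.6,0,48.7,0],[-0.527,0.6,0,48.7,0]]' 20
python3 go.py 99 25 150
```

```text
time: 3.3
tool_pos: [417.0, 170.5, 253.7]
tcp_rot: [-180.0, -0.1, 15.6]
ft_force: [1.3, 1.0, -0.2]
finger_gap: 0.1
t 3.3 base xy -294.3 -25.8 tipz 231.7 yaw [-1.800e+02 -7.000e-02  1.559e+01] F [ 1.3  1.  -0.2] gap 0.1
shift m [0.0508 0.3933 0.0817] turn -0.01
```

```bash
python3 -m jog '[[0.051,0.393,0.08,0,0],[0.051,0.393,0.08,0,0],[0.051,0.393,0.08,0,0],[0.051,0.393,0.08,0,0],[0.051,0.393,0.08,0,0],[0.051,0.393,0.08,0,0],[0.051,0.393,0.08,0,0],[0.051,0.393,0.08,0,0]]'
python3 -m jog '[[0,0,0,0,0],[0,0,0,0,0]]'
python3 go.py 99 25 88
python3 - <<'E'
from h import *
from scipy.spatial.transform import Rotation as R
s=r.sense();T=np.eye(4);T[:3,:3]=R.from_euler("xyz",s["tcp_rot"],degrees=True).as_matrix();T[:3,3]=s["tool_pos"]
p=r.snapshot("wrist");p["T"]=T@p["tool_from_camera"]
H=np.array([521,-106.]);a=np.radians(-74.4);bx=np.array([np.cos(a),np.sin(a)]);by=np.array([-bx[1],bx[0]])
B={"hub":(0,0,36),"pivot":(99,55,58),"tab_top":(99,55,109),"pawl_arm":(99,27.5,58),"nose":(99,0,38),"rest":(99,92,60),"pin":(0,0,86)}
im=p["image"].copy()
for l,b in B.items():
    w=H+b[0]*bx+b[1]*by;pr=proj(p,[*w,b[2]])
    cv2.circle(im,tuple(int(x) for x in pr),4,(255,0,0),1)
    for q in r.pinpoint(p,l)[:2]:
        e=atz(p,q["uv"],b[2])[:2]-H;print(l,round(q["conf"],2),np.round(q["uv"]),"pred",pr.round(),"base",(e@bx).round(1),(e@by).round(1))
p["image"]=im;save(p,"w1.png",s=1.5)
E
```

```text
time: 4.1
tool_pos: [570.0, -191.0, 174.6]
tcp_rot: [180.0, -0.1, 15.6]
ft_force: [0.6, 0.7, 1.2]
finger_gap: 0.0
time: 4.3
tool_pos: [569.6, -192.1, 173.4]
tcp_rot: [-179.9, -0.0, 15.4]
ft_force: [-0.2, 1.3, -0.6]
finger_gap: -0.0
t 4.3 base xy 96.0 23.7 tipz 151.4 yaw [-179.93   -0.     15.44] F [-0.2  1.3 -0.6] gap -0.0
shift m [0.0013 0.0031 0.0634] turn -0.16
hub 0.75 [226.  56.] pred [222.  59.] base -1.7 3.0
hub 0.57 [229.  62.] pred [222.  59.] base 1.8 5.0
pivot 0.85 [302. 193.] pred [295. 194.] base 98.0 60.7
pivot 0.72 [234. 181.] pred [295. 194.] base 88.7 8.6
tab_top 0.8 [313. 218.] pred [304. 219.] base 98.5 60.3
pawl_arm 0.56 [263. 191.] pred [259. 194.] base 96.9 30.8
nose 0.74 [235. 185.] pred [226. 187.] base 97.4 8.2
rest 0.77 [356. 192.] pred [343. 195.] base 97.0 101.1
pin 0.56 [242. 152.] pred [214.  51.] base 60.8 15.8
```

View pics/w1.png

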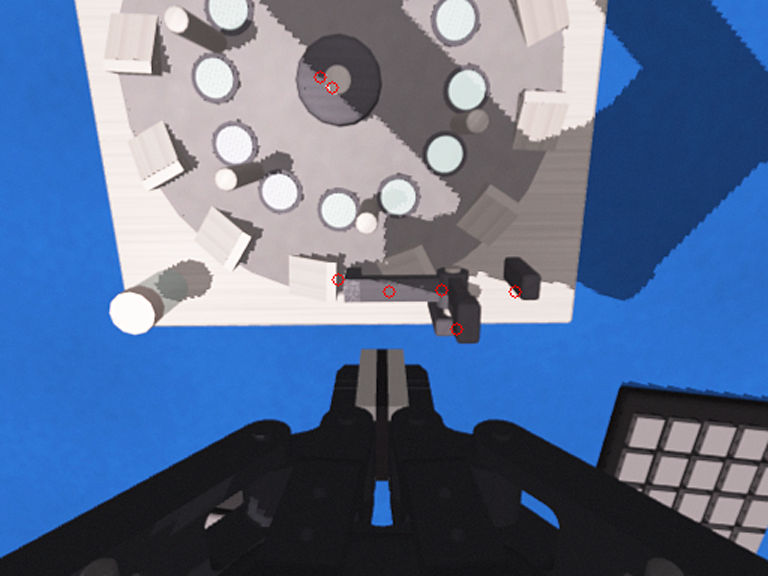

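The picture agrees with the model to about 4 mm, offset along base +y, so I'll shift the origin. The pawl is down and the wheel pin is at about (243,148). I'll lower the fingers beside the tab.

```bash
sed -i 's/521,-106\./524,-104.2/' go.py; python3 -m jog '[[0.0,0.002,0.02,0,0],[0.0,0.002,0.04,0,0],[0,0.002,0.055,0,0],[0,0.002,0.065,0,0],[0,0.002,0.065,0,0]]'; python3 go.py 99 72 86
```

```text
time: 5.2
tool_pos: [569.9, -191.4, 108.5]
tcp_rot: [-179.9, -0.0, 15.7]
ft_force: [0.4, -0.0, 0.8]
finger_gap: -0.0
t 5.2 base xy 96.3 20.7 tipz 86.5 yaw [-1.7994e+02 -1.0000e-02  1.5660e+01] F [ 0.4 -0.   0.8] gap -0.0
shift m [0.0513 0.0027 0.0005] turn 0.06
```

```bash
python3 -m jog '[[0.005,0.002,0,0,0],[0.01,0.002,0,0,0],[0.014,0.002,0,0,0],[0.018,0.002,0,0,0],[0.022,0.002,0,0,0],[0.026,0.002,0,0,0],[0.030,0.002,0,0,0],[0.034,0.002,0,0,0]]'
python3 -m jog '[[0.004,0,0,0,0],[0.008,0,0,0,0],[0.012,0,0,0,0],[0.016,0,0,0,0],[0.019,0,0,0,0],[0.019,0,0,0,0],[0.019,0,0,0,0]]'
python3 go.py
python3 - <<'E'
from h import *
p=r.snapshot("side");save(p,"s2.png",(240,190,360,280),6)
E
```

```text
time: 6.0
tool_pos: [603.4, -184.1, 108.4]
tcp_rot: [-179.9, 0.0, 15.7]
ft_force: [-1.2, -0.8, 0.6]
finger_gap: -0.1
time: 6.7
tool_pos: [621.7, -178.9, 108.4]
tcp_rot: [-179.9, 0.0, 15.7]
ft_force: [0.3, -0.7, -0.3]
finger_gap: 0.4
t 6.7 base xy 98.2 74.0 tipz 86.4 yaw [-179.93    0.     15.67] F [ 0.3 -0.7 -0.3] gap 0.4
```

View pics/s2.png

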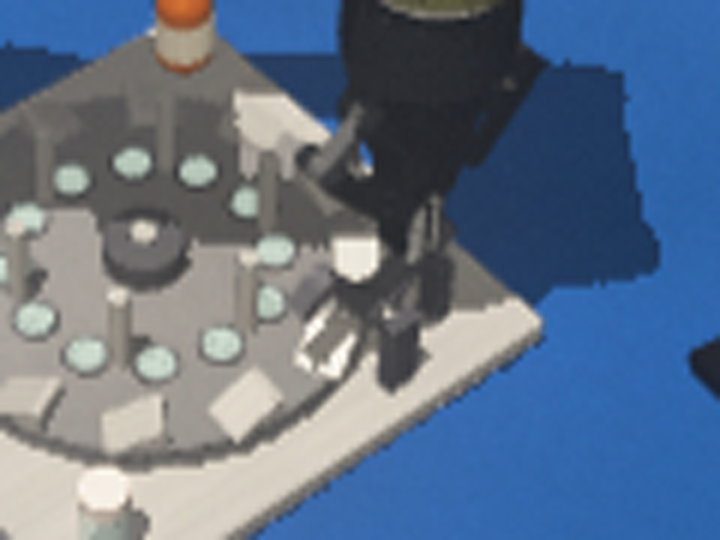

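The arm is off the wheel and raised. The fingers are at (420,230) and the tab has swung over. I'll push a little further to be sure, then go straight up and look.

```bash
python3 -m jog '[[0.004,0,0,0,0],[0.008,0,0,0,0],[0.01,0,0,0,0],[0.01,0,0,0,0],[0.01,0,-0.02,0,0],[0.01,0,-0.05,0,0],[0.01,0,-0.08,0,0],[0.01,0,-0.1,0,0]]'
python3 go.py 0 -62 130
python3 - <<'E'
from h import *
p=r.snapshot("side")
for l in("tab_top","pawl_arm","nose"):print(l,[(q["uv"],q["conf"]) for q in r.pinpoint(p,l)[:2]])
H=np.array([524,-104.2]);a=np.radians(-74.4);bx=np.array([np.cos(a),np.sin(a)]);by=np.array([-bx[1],bx[0]])
f=lambda b:proj(p,[*(H+b[0]*bx+b[1]*by),b[2]]).round(1)
print("pred up tab,arm",f((99,105,69)),f((99,49,85)),"down",f((99,55,109)),f((99,27,58)))
save(p,"s3.png",(240,190,360,280),6)
E
```

```text
time: 7.55
tool_pos: [632.0, -176.6, 211.2]
tcp_rot: [180.0, -0.1, 15.7]
ft_force: [0.5, -0.6, 0.6]
finger_gap: 0.2
t 7.55 base xy 98.8 84.5 tipz 189.2 yaw [ 1.7998e+02 -1.2000e-01  1.5660e+01] F [ 0.5 -0.6  0.6] gap 0.2
shift m [-0.1465 -0.0989  0.0588] turn 0.06
tab_top [([315.6, 230.4], 0.46)]
pawl_arm [([299.9, 236.6], 0.5)]
nose [([295.5, 237.3], 0.47)]
pred up tab,arm [315.8 228.9] [300.7 234.8] down [302.9 227.8] [294.1 245.1]
```

View pics/s3.png

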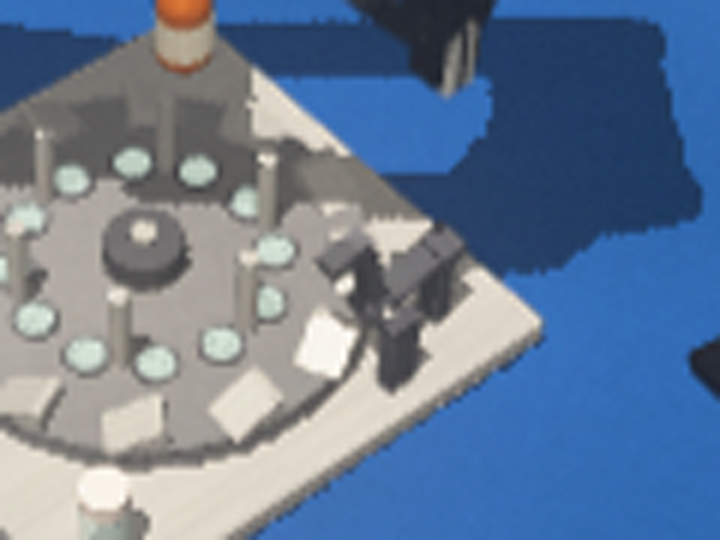

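The pawl is up, with the tab on the rest at (430,255) and the arm upright at (350,260). The wheel hasn't moved. Next I'll go behind the pin at about 251° in the base frame and push it toward base +x.

```bash
python3 -m jog '[[-0.04,-0.04,0,0,0],[-0.08,-0.08,0,0,0],[-0.11,-0.11,0,0,0],[-0.145,-0.147,0,0,0],[-0.145,-0.147,0.02,0,0],[-0.145,-0.147,0.05,0,0],[-0.145,-0.147,0.06,0,0],[-0.145,-0.147,0.06,0,0]]'
python3 go.py -48 -61 62
cat > pins.py <<'E'
from h import *
from scipy.spatial.transform import Rotation as R
s=r.sense();T=np.eye(4);T[:3,:3]=R.from_euler("xyz",s["tcp_rot"],degrees=True).as_matrix();T[:3,3]=s["tool_pos"]
H=np.array([524,-104.2]);a=np.radians(-74.4);bx=np.array([np.cos(a),np.sin(a)]);by=np.array([-bx[1],bx[0]])
w=r.snapshot("wrist");w["T"]=T@w["tool_from_camera"]
for c,p in(("wrist",w),("top",r.snapshot("top")),("side",r.snapshot("side"))):
    for q in r.pinpoint(p,"hub")[:1]:
        e=atz(p,q["uv"],36)[:2]-H;print(c,"hub",(e@bx).round(1),(e@by).round(1))
    for q in r.pinpoint(p,"pin")[:4]:
        e=atz(p,q["uv"],86)[:2]-H;b=np.array([e@bx,e@by]);g=np.degrees(np.arctan2(b[1],b[0]))
        k=round((g-15)/60);print(c,q["conf"],np.round(q["uv"]),b.round(1),np.hypot(*b).round(1),"ang",g.round(1),"wheel mod 60:",np.radians((g-15)%60).round(3))
save(w,"w_%d.png"%round(s["time"]*100),s=1.5)
E
python3 pins.py;ls pics
```

```text
time: 8.55
tool_pos: [450.1, -73.4, 145.7]
tcp_rot: [-179.8, 0.3, 15.7]
ft_force: [0.4, 0.5, -0.7]
finger_gap: -0.1
t 8.55 base xy -49.5 -62.9 tipz 123.7 yaw [-179.79    0.25   15.66] F [ 0.4  0.5 -0.7] gap -0.1
shift m [0.0022 0.0018 0.0617] turn 0.06
wrist hub -2.2 2.1
top hub 110.5 107.7
top 0.63 [312. 197.] [57.9  4.8] 58.1 ang 4.8 wheel mod 60: 0.868
top 0.3 [145. 241.] [-477.9   23.9] 478.5 ang 177.1 wheel mod 60: 0.736
side hub 5.1 -1.8
side 0.64 [282. 233.] [64.1 13.1] 65.4 ang 11.5 wheel mod 60: 0.987
side 0.61 [313. 234.] [117.9  75. ] 139.7 ang 32.5 wheel mod 60: 0.305
s2.png
s3.png
side0.png
sidec.png
top0.png
topc.png
w1.png
w_855.png
```

```bash
python3 -m jog '[[0.002,0,0.02,0,0],[0.002,0,0.04,0,0],[0.002,0,0.06,0,0],[0.002,0,0.062,0,0],[0.002,0,0.062,0,0]]'
python3 -m jog '[[0,0.005,0,0,0],[0,0.009,0,0,0],[0,0.013,0,0,0],[0,0.017,0,0,0],[0,0.021,0,0,0],[0,0.025,0,0,0],[0,0.029,0,0,0],[0,0.033,0,0,0]]'
python3 -m jog '[[0,0.002,0,0,0],[0,0.003,0,0,0],[0,0.003,0,0,0]]'
python3 go.py; python3 pins.py;ls pics
```

```text
time: 9.5
tool_pos: [454.3, -73.5, 87.1]
tcp_rot: [-180.0, -0.0, 15.7]
ft_force: [-0.4, -0.0, -0.6]
finger_gap: -0.1
time: 10.3
tool_pos: [463.1, -105.6, 86.9]
tcp_rot: [-179.9, 0.0, 15.7]
ft_force: [-2.8, 1.9, 1.3]
finger_gap: 0.1
time: 10.6
tool_pos: [464.1, -108.7, 87.0]
tcp_rot: [-180.0, -0.0, 15.6]
ft_force: [-0.2, -0.8, 0.7]
finger_gap: 0.3
t 10.6 base xy -11.7 -58.9 tipz 65.0 yaw [-1.7997e+02 -2.0000e-02  1.5640e+01] F [-0.2 -0.8  0.7] gap 0.3
wrist hub -0.4 1.4
top hub 16.8 -8.0
top 0.74 [308. 191.] [50.9 27.7] 57.9 ang 28.5 wheel mod 60: 0.236
side hub 4.9 -0.9
side 0.7 [286. 226.] [52.  36.3] 63.5 ang 34.9 wheel mod 60: 0.348
s2.png
s3.png
side0.png
sidec.png
top0.png
topc.png
w1.png
w_1060.png
w_855.png
```

```bash
python3 -m jog '[[0,0.002,0,0,0],[0,0.004,0,0,0],[0,0.006,0,0,0],[0,0.0065,0,0,0],[0,0.0065,0,0,0],[0,0.0065,0,0,0]]'
python3 go.py
python3 -m jog '[[0,-0.005,0,0,0],[0,-0.01,0,0,0],[0,-0.01,-0.02,0,0],[0,-0.01,-0.05,0,0],[0,-0.01,-0.09,0,0],[0,-0.01,-0.1,0,0],[0,-0.01,-0.1,0,0]]'
python3 pins.py; python3 go.py 99 86 110; mv pics/w_1190.png pics/wx.png; ls pics
```

```text
time: 11.65
tool_pos: [465.7, -114.8, 86.9]
tcp_rot: [-180.0, 0.0, 15.7]
ft_force: [0.4, 0.1, -0.1]
finger_gap: 0.4
t 11.65 base xy -5.4 -59.0 tipz 64.9 yaw [-179.96    0.     15.65] F [ 0.4  0.1 -0.1] gap 0.4
time: 12.35
tool_pos: [464.4, -105.5, 189.4]
tcp_rot: [179.9, -0.2, 15.7]
ft_force: [-0.0, 0.3, -0.4]
finger_gap: 0.1
wrist hub -1.3 2.4
wrist 0.77 [377. 271.] [48.6 40.2] 63.1 ang 39.6 wheel mod 60: 0.43
wrist 0.27 [436. 311.] [86.8 93.3] 127.4 ang 47.1 wheel mod 60: 0.56
top hub 4.0 0.7
top 0.71 [321. 181.] [101.   46.2] 111.1 ang 24.6 wheel mod 60: 0.167
side hub 7.2 2.0
side 0.76 [286. 225.] [47.9 38.7] 61.6 ang 38.9 wheel mod 60: 0.418
t 12.8 base xy -15.6 -59.4 tipz 164.0 yaw [-1.7991e+02  7.0000e-02  1.5650e+01] F [ 0.4 -0.1 -0.4] gap 0.2
shift m [0.1454 0.1148 0.0537] turn 0.05
s2.png
s3.png
side0.png
sidec.png
top0.png
topc.png
w1.png
w_1060.png
w_1235.png
w_855.pngmv: cannot stat 'pics/w_1190.png': No such file or directory
```

View pics/w_1235.png

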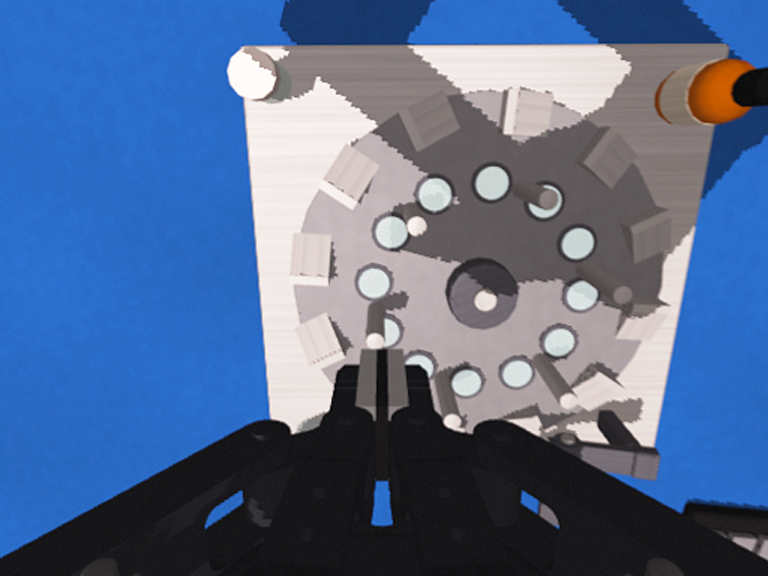

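The wheel reads 0.42–0.44 by wrist camera, side camera and geometry. The vial at (252,75) and the bottle at (715,90) are undisturbed, and the pawl is still up at the lower right. Now I'll go to the tab side of the raised arm.

```bash
python3 -m jog '[[0.04,0.03,0,0,0],[0.08,0.06,0,0,0],[0.12,0.09,0,0,0],[0.143,0.115,0,0,0],[0.143,0.115,0,0,0],[0.143,0.115,0,0,0],[0.143,0.115,0.03,0,0],[0.143,0.115,0.04,0,0]]'
python3 go.py 99 84 90
```

```text
time: 13.6
tool_pos: [629.2, -176.3, 143.3]
tcp_rot: [-179.8, 0.2, 15.7]
ft_force: [0.4, -0.1, -0.5]
finger_gap: -0.1
t 13.6 base xy 97.7 82.0 tipz 121.3 yaw [-179.79    0.24   15.67] F [ 0.4 -0.1 -0.5] gap -0.1
shift m [0.0022 0.0014 0.0312] turn 0.07
```

```bash
python3 -m jog '[[0.002,0.001,0.012,0,0],[0.002,0.001,0.024,0,0],[0.002,0.001,0.031,0,0],[0.002,0.001,0.031,0,0],[0.002,0.001,0.031,0,0]]'
python3 -m jog '[[-0.005,0,0,0,0],[-0.01,0,0,0,0],[-0.014,0,0,0,0],[-0.018,0,0,0,0],[-0.022,0,0,0,0],[-0.026,0,0,0,0],[-0.030,0,0,0,0],[-0.033,0,0,0,0]]'
python3 -m jog '[[-0.004,0,0,0,0],[-0.008,0,0,0,0],[-0.012,0,0,0,0],[-0.015,0,0,0,0],[-0.015,0,0,0,0],[-0.015,0,0,0,0]]'
python3 go.py
python3 - <<'E'
from h import *
p=r.snapshot("side");save(p,"s4.png",(240,190,360,280),6)
E
```

```text
time: 14.1
tool_pos: [631.5, -176.7, 112.7]
tcp_rot: [-179.8, 0.2, 15.7]
ft_force: [0.7, -0.3, -1.0]
finger_gap: 0.1
time: 14.9
tool_pos: [599.4, -185.7, 112.8]
tcp_rot: [-179.8, 0.2, 15.7]
ft_force: [0.8, -0.4, -0.1]
finger_gap: 0.0
time: 15.5
tool_pos: [584.9, -189.8, 112.9]
tcp_rot: [-179.8, 0.2, 15.7]
ft_force: [-1.2, 0.8, 0.4]
finger_gap: 0.2
t 15.5 base xy 98.8 35.6 tipz 90.9 yaw [-179.81    0.21   15.66] F [-1.2  0.8  0.4] gap 0.2
```

View pics/s4.png

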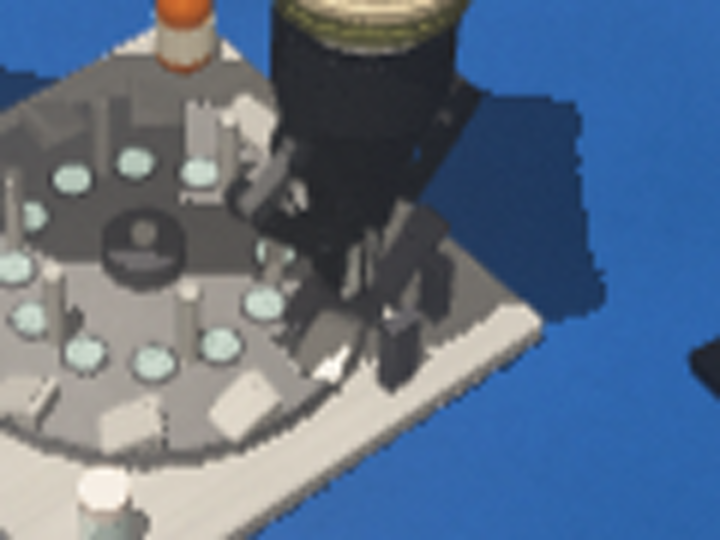

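The tab at (410,245) is on its way up and the pawl is still resting against the finger. I'll keep pushing.

```bash
python3 -m jog '[[-0.003,0,0,0,0],[-0.006,0,0,0,0],[-0.009,0,0,0,0],[-0.012,0,0,0,0],[-0.015,0,0,0,0],[-0.015,0,0,0,0],[-0.015,0,0,0,0]]'
python3 go.py
python3 - <<'E'
from h import *
p=r.snapshot("side");save(p,"s5.png",(240,190,360,280),6)
E
```

```text
time: 16.25
tool_pos: [570.5, -193.8, 113.1]
tcp_rot: [-179.8, 0.2, 15.7]
ft_force: [-0.3, 0.2, 0.1]
finger_gap: -0.1
t 16.25 base xy 98.8 20.7 tipz 91.1 yaw [-179.81    0.2    15.65] F [-0.3  0.2  0.1] gap -0.1
```

View pics/s5.png

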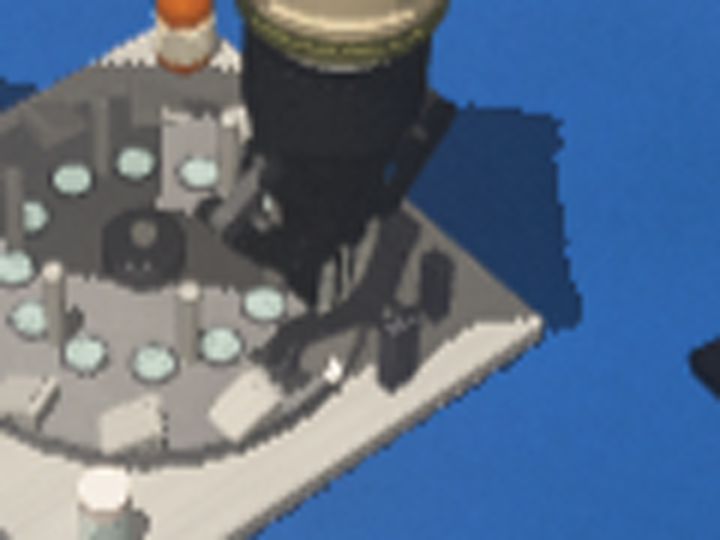

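The arm is nearly down, with the tab at (395,250). I'll back off slightly to -y in case the tab leans on the finger, then rise.

```bash
python3 -m jog '[[-0.003,0,0,0,0],[-0.006,0,0,0,0],[-0.006,0,0,0,0],[-0.006,0,-0.02,0,0],[-0.006,0,-0.05,0,0],[-0.006,0,-0.09,0,0],[-0.006,0,-0.1,0,0],[-0.006,0,-0.1,0,0]]'
python3 -m jog '[[-0.04,-0.04,0,0,0],[-0.08,-0.08,-0.03,0,0],[-0.1,-0.1,-0.03,0,0],[-0.1,-0.1,-0.03,0,0],[-0.1,-0.1,-0.03,0,0]]'
python3 pins.py
python3 - <<'E'
from h import *
p=r.snapshot("side")
for l in("tab_top","pawl_arm","nose"):print(l,[(q["uv"],q["conf"]) for q in r.pinpoint(p,l)[:2]])
H=np.array([524,-104.2]);a=np.radians(-74.4);bx=np.array([np.cos(a),np.sin(a)]);by=np.array([-bx[1],bx[0]])
f=lambda t:[proj(p,[*(H+99*bx+y*by),z]).round(1) for y,z in((55+51*np.sin(t),58+51*np.cos(t)),(55-27.5*np.cos(t),58+27.5*np.sin(t)))]
for t in(0,.1,.2,.4):print(t,f(t))
save(p,"s6.png",(240,190,360,280),6)
E
```

```text
time: 17.1
tool_pos: [566.7, -196.3, 216.0]
tcp_rot: [180.0, -0.0, 15.7]
ft_force: [-0.0, -1.2, -0.5]
finger_gap: -0.0
time: 17.6
tool_pos: [442.7, -126.6, 245.0]
tcp_rot: [-180.0, -0.0, 15.7]
ft_force: [-0.7, 0.4, 0.4]
finger_gap: -0.0
wrist hub 1.6 2.0
wrist 0.91 [387. 225.] [47.9 40.8] 62.9 ang 40.4 wheel mod 60: 0.444
top hub -10.6 -3.8
top 0.68 [307. 188.] [50.7 37.4] 63.1 ang 36.4 wheel mod 60: 0.374
side hub 6.8 -9.1
side 0.91 [286. 225.] [49.7 38.6] 62.9 ang 37.9 wheel mod 60: 0.399
tab_top [([302.7, 226.7], 0.7)]
pawl_arm [([186.5, 149.6], 0.71), ([293.3, 246.3], 0.65)]
nose [([288.0, 254.1], 0.71)]
0 [array([302.9, 227.8]), array([294.2, 245. ])]
0.1 [array([304.3, 227. ]), array([294.3, 244.3])]
0.2 [array([305.7, 226.3]), array([294.4, 243.6])]
0.4 [array([308.4, 225.4]), array([295. , 242.1])]
```

View pics/s6.png

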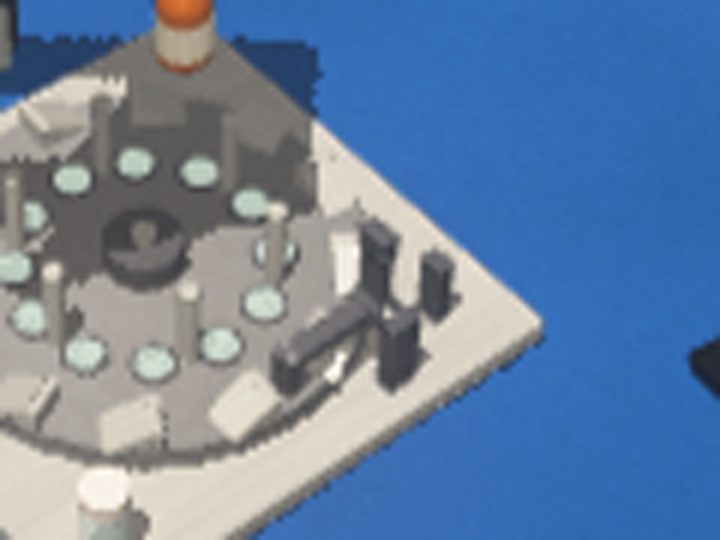

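The pawl is down in the same picture position as at the start, with its nose in the gap at (285,370). The tab is upright at (378,250), the wheel reads about 0.42 and the robot is clear, so I'll hand in.

```bash
python3 -c "
from bench import r
print(r.hand_in())"
```

```text
the job is handed in; nothing more can be done
None
```

The carousel is one notch back with the pawl down again, and I handed the job in at about 18 s of the 64 s allowed; no verdict was reported.

**What I did:** With the gripper shut, I tipped the pawl's tab over until it lay on the rest. I then pushed one finger pin toward base +x to turn the wheel back one notch, and tipped the raised arm back down. I typed every move as short steps; the wrist force read at the end of each call never exceeded about 4 N.

**Last checks:**
- **Wheel:** the final readings were 0.44 from the wrist camera, 0.40 from the side camera and 0.37 from the top camera. From where the finger stopped against the pin I reckoned 0.44. The top camera's value is the least certain: its hub reading was about 11 mm off, and an earlier pin reading from it was clearly wrong.
- **Pawl:** the tab and nose are within about 1 pixel of where they stood at the start, so the pawl looks fully down with its nose in the notch. That can't resolve the 0.05 rad limit directly.
- **Surroundings:** the gripper is well clear of the mechanism. The bottle and the near vial, which show in the last picture, stand where they were. The other vial was in place in an earlier picture. I did not check the slide box, dish, screwdriver and beaker again, but the fingers never went down near them.

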